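# Release the parts tray and tip the collars into its red corner

## Robot

A 6-joint arm with a two-finger parallel gripper is mounted at the origin on a cart in front of the work surface, level with it; the furniture and walls round the work are solid. World frame = base frame: x ahead of the robot, y to its left, z up, the work surface at z = 0. Lengths are in m, angles in rad, forces in N, time in s.
With the tool pointing down it reaches from about 0.325 to 0.9 m from the base axis. Payload 6.1 kg.
Tool frame: the origin (TCP) lies at the very end of the fingers, on their centre line; the grasp point (between the pads) lies 19 mm behind it (robot.pinch_z is the distance from the TCP to the grasp point, in m); z points along the fingers, y is the line along which they close (so a half turn about z gives the same grasp; the last joint's range is limited). The gripper opens to 85 mm and grips with 20 to 120 N. Pads are 22 mm wide; open, the fingers measure 114 mm over their backs; the gripper's body (76 mm by 85 mm) begins 54 mm behind the grasp point. The pads swing forward as they close: fully open they stand 13 mm farther back than shut.
Start: joints at [-1.24, 0.22, 1.526, -0, 1.395, -0.126], TCP at [0.276, -0.561, 0.231] pointing down, gripper open.
Joint ranges: [-2.98, 2.98], [-0.91, 2.08], [0.09, 2.57], [-1.24, 4.39], [0.2, 2.65], [-2.68, 2.68]. Speed limits (rad/s): [2.57, 2.57, 3.01, 3.14, 3.14, 3.14].

## Interface

Orientations are given as a unit quaternion [w, x, y, z].
In Python, from bench import robot gives the robot as it stands.
- The arm moves only by the shell command python3 -m crank 'ROWS' [FORCE]. ROWS is JSON, one flat list of numbers, 7 for each row, row after row: the opening, from 0 (shut) to 1 (fully open), then the shift along the world's x, y, z each as a share of 0.02 m, from -1 to 1, then the turn, a rotation vector about the world's x, y, z each as a share of 45 degrees, from -1 to 1. A call has exactly 5 rows; each row shifts and turns the commanded pose from where the row before left it; what a row does not reach is not made up. A row lasts 1/12 s, in which the tool goes at most 41.7 mm and 7.16 degrees, less where a joint would pass 70% of its speed; a pose out of reach is approached as far as the arm can. A call with a number of a shift or a turn outside -1 to 1 is refused whole. A call with a gripper value outside its range is refused whole. The fingers move at their own pace and stop on an object; FORCE is the grip in N (left out, the last holds). Time passes only in rows, so rows that do not move let the fingers close, or fill a call up. It gives the time, the measured TCP pose, the force, the opening and the grip force at its end, in the units of the state.
- robot.read_state(): the state, without advancing time (a new reading comes with each control period).
- robot.snapshot(name): name is "side" or "top" or "wrist"; returns the picture (480x640x3 uint8, red, green, blue); there is no depth.
- robot.calibration(name): a dict with "K" (3x3 intrinsics, pixels), "rvec" (rotation vector, rad) and "tvec" (3), from world to camera coordinates, as OpenCV has them. Camera axes: x right, y down, z forward; pixel columns grow to the right and rows downward; lengths in m; the calibration is good to about 2 mm. A picture is of the moment at which its call begins: read the wrist's pose just before it. calibration takes no time and is no camera call; for the wrist camera it gives the pose at the moment of the call.
- robot.close_job(): hands the job in; it is judged then, once.
The state is a dict: "t": time; "joint_pos": joint angles; "qvel": joint speeds; "joint_efforts": joint torques, N m; "eef_pos": TCP position; "orientation": TCP orientation; "contact_force": force on the tool from outside, world axes, zero at the start; "moment": the same for the moment, N m; "width": finger opening in m; "gripper_force": force on a finger pad.
Only numpy, scipy, OpenCV 4.12 (cv2) and the standard library are available. Lean on these libraries where they do the work, as an engineer would, in place of code of your own. Each camera call takes 0.05 s, during which the arm holds its last target. There are 200 camera calls.

## Task

Slide the holder's jaw fully open so that it frees the green tray, then lift the tray by its wooden handle clear of the holder and tilt it down towards its red corner until all three collars have slid together into that corner. Finish while still holding the tray up like that: tilted, still, clear of everything, with the collars in the red corner. Leave the pliers, the tape roll and the spanner behind the tray alone.

Things in the scene. Friction and masses are not known exactly. Their poses are not given: they have to be found in the camera images.
- holder: Tray holder fixed to the bench: grey base plate 215 x 200 x 10 mm with dark fences 18 mm high. Origin on its underside, below the middle of the tray (the plate runs from x = -80 to +135 mm, y = -100 to +100 mm); z is up; +x points from the tray to the sliding jaw. The holder's place and heading vary; the tray's red corner points roughly towards the robot.
- jaw (a joint): Slide of the steel jaw along the holder's x, m: 0 = closed, 0.035 = fully open at its stop; opens by moving along the holder's +x, away from the tray; about 3 N of friction, stays where it is left. It may start a few mm open. Closed, its lip (80 mm wide) overlaps the tray's foot by 13 mm and stops it from lifting.
- jaw_grip (a point): Point on the jaw's upright black grip post, 65 mm tall, 18 mm along the holder's x and 26 mm along its y; the point is on the post's axis, 13 mm below its top (70 mm above the bench), 40 mm from the tray's wall when closed. Axes as the holder's.
- tray_grip (a point): Centre of the tray's wooden handle: a straight bar 170 mm long along the tray's y, 18 mm wide (x), 24 mm high, fixed rigidly on two end legs, 125 mm above the bench at the start, with open space under it. The point is over the tray's centre, 115 mm above its underside. Axes are the tray's: z up, x and y along its sides, at the start as the holder's within 0.02 rad.
- tray: Green tray, 140 (x) x 180 (y) x 50 mm, open on top, walls and floor 5 mm, 0.25 to 0.5 kg, with a foot flange 14 mm wide and 8 mm thick on its +x side under the jaw's lip. Origin at the centre of its underside, axes as at tray_grip. The red corner is at -x, +y.
- tray_corner (a point): The tray's red corner: the inside corner point on the floor, at x = -65, y = +85, z = 5 mm in the tray's frame. Tilting the tray by about 35 degrees, with x side and y side equally inclined so that this corner is lowest, makes the collars slide there in a second or two.
- collar_a_centre (a point): Centre of a loose round steel collar (ring) in the tray, 30 mm across, 18 mm bore, lying flat, 16 mm high, 60 g, oiled: it slides on the tray with a friction coefficient of 0.2 to 0.27.
- collar_b_centre (a point): Centre of the second such collar.
- collar_c_centre (a point): Centre of the third such collar.
- collar_a: First collar; origin at the centre of its underside.
- collar_b: Second collar, likewise.
- collar_c: Third collar, likewise.
- pliers: Red-handled pliers lying on the bench to the right, 162 x 61 x 14 mm; origin at the middle of the underside. Leave alone.
- tape_roll: Roll of masking tape lying flat behind, 104 mm across, 25 mm high; origin at the middle of the underside. Leave alone.
- spanner_13: Larger steel spanner lying behind, in front of the square, 32 x 195 x 11 mm; origin at the middle of the underside. Leave alone. (A blue crate 0.17 m high stands fixed on the bench to the right behind, its nearest corner at about x = 0.58, y = -0.14.)

How it is judged:
By the outcome, as a careful person would: the job done as asked, in the order asked, and still so for the second after the job is handed in, while the arm keeps its last pose, push and grip.
It also fails if it takes over 48 s, if anything falls off the work surface, if the arm or the gripper's body presses on something with over 40 N, if the wrist force passes 120 N, or if a joint passes its speed limit or range.

## Working session

There is one attempt and no reset: what is moved stays moved. The work goes in short steps, Python scripts to look and compute and a shell command to move; the robot and the scene stay as the last step left them, time stands still between calls to the robot, and variables do not carry over. Pictures are saved under pics/ and viewed, at most 10 in all, crops included, and the job is handed in when it is done.

```bash
ls; mkdir -p pics
python3 - <<'E'
from bench import robot
import cv2,numpy as np
for n in("top","side"):
    im=robot.snapshot(n); cv2.imwrite(f"pics/{n}0.png",im[:,:,::-1])
    c=robot.calibration(n); R=cv2.Rodrigues(np.array(c["rvec"],float))[0]
    print(n,np.round(c["K"],1).tolist(),"pos",np.round(-R.T@np.array(c["tvec"]).ravel(),3),R.round(2).tolist())
print(robot.read_state())
E
```

```text
pics
top [[467.4, 0.0, 315.9], [0.0, 467.4, 244.6], [0.0, 0.0, 1.0]] pos [ 0.479 -0.038  0.933] [[-0.0, -1.0, 0.01], [-0.99, -0.0, -0.15], [0.15, -0.01, -0.99]]
side [[571.7, 0.0, 321.0], [0.0, 571.7, 235.6], [0.0, 0.0, 1.0]] pos [0.178 0.839 0.719] [[-0.92, -0.4, -0.02], [-0.2, 0.49, -0.85], [0.35, -0.77, -0.53]]
{'t': 0.1, 'joint_pos': array([-1.24008674e+00,  2.21155538e-01,  1.52749599e+00, -2.38204607e-05,
        1.39472308e+00, -1.26118937e-01]), 'qvel': array([-0.00047257, -0.00073594, -0.00214404,  0.00067299,  0.00083013,
        0.00228336]), 'joint_efforts': array([ 1.65140791e-03, -4.98243499e+01, -3.90547585e+01, -2.00442669e-04,
        5.63889655e-03,  4.23400570e-05]), 'eef_pos': array([ 0.2754881 , -0.56039372,  0.2303039 ]), 'orientation': array([-8.85122307e-04,  9.74025821e-01,  2.26435212e-01, -1.02646867e-04]), 'contact_force': array([-0.45574429,  0.07700755,  0.54813952]), 'moment': array([-0.02577706,  0.03066661, -0.0355239 ]), 'gripper_force': 0.0, 'width': 0.08530941092481435}
```

View pics/top0.png

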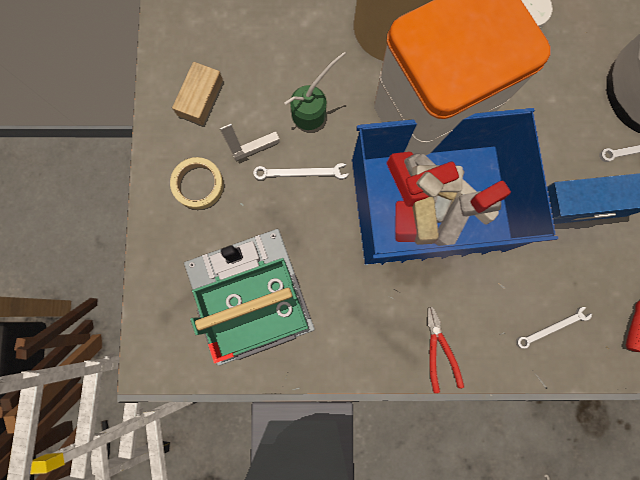

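View pics/side0.png

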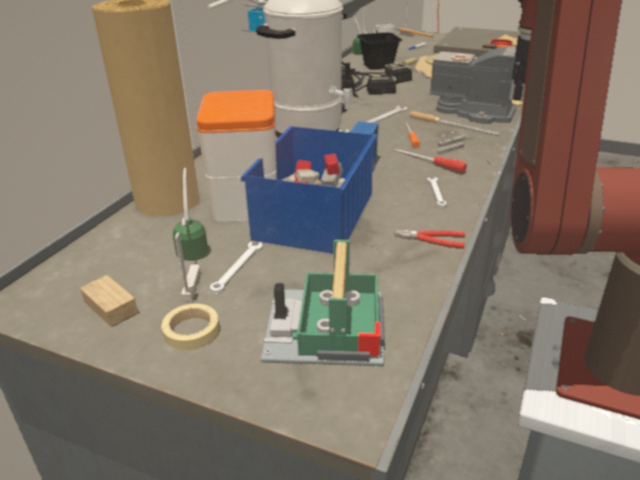

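The top view shows the jaw post at about (232,254), the handle from (200,324) to (291,294), the red corner at about (217,352), and the pliers at (443,350). In the side view the post is at about (280,300) and the handle at about (341,270).

```bash
cat > h.py <<'E'
from bench import robot
import cv2,numpy as np
def cal(n):
    c=robot.calibration(n); return np.array(c["K"],float),cv2.Rodrigues(np.array(c["rvec"],float))[0],np.array(c["tvec"],float).ravel()
def ray(n,uv,z,c=None):
    K,R,t=c or cal(n); o=-R.T@t; d=R.T@np.linalg.inv(K)@np.array([*uv,1.]); return o+d*(z-o[2])/d[2]
def proj(n,p,c=None):
    K,R,t=c or cal(n); q=K@(R@np.array(p,float)+t); return q[:2]/q[2]
def blob(m,box):
    x0,y0,x1,y1=box; k=np.zeros_like(m,np.uint8); k[y0:y1,x0:x1]=m[y0:y1,x0:x1]
    cs=cv2.findContours(k,cv2.RETR_EXTERNAL,cv2.CHAIN_APPROX_NONE)[0]
    return max(cs,key=cv2.contourArea)
E
python3 - <<'E'
from h import *
im=cv2.imread("pics/top0.png");hsv=cv2.cvtColor(im,cv2.COLOR_BGR2HSV);H,S,V=[hsv[...,i].astype(int) for i in range(3)]
box=(170,220,330,375)
wood=((H>10)&(H<28)&(S>80)&(V>110)).astype(np.uint8); b=blob(wood,box)
P=np.array([ray("top",p[0],.137)[:2] for p in b]).astype(np.float32); r=cv2.minAreaRect(P);print("handle",r,len(P)); print(cv2.boxPoints(r).round(4).tolist())
green=((H>60)&(H<85)&(S>80)).astype(np.uint8)
b=blob((V<50).astype(np.uint8),(215,235,250,268));print("black",cv2.boundingRect(b))
for z in(.083,):
    P=np.array([ray("top",p[0],z)[:2] for p in b]).astype(np.float32);print(cv2.minAreaRect(P))
red=(((H<6)|(H>174))&(S>150)).astype(np.uint8);b=blob(red,box);print("red",cv2.boundingRect(b))
g=blob(green,box);Q=np.array([ray("top",p[0],.06)[:2] for p in g]).astype(np.float32);print("tray rim",cv2.minAreaRect(Q))
# side
im=cv2.imread("pics/side0.png");hsv=cv2.cvtColor(im,cv2.COLOR_BGR2HSV);V=hsv[...,2]
b=blob((V<45).astype(np.uint8),(268,278,292,325));print("side post",cv2.boundingRect(b))
cv2.imwrite("pics/c.png",cv2.resize(np.hstack([cv2.imread("pics/top0.png")[220:370,175:325],im[230:380,250:400]]),None,fx=2.6,fy=2.6,interpolation=cv2.INTER_CUBIC))
E
```

```text
handle ((0.4872889816761017, 0.07958253473043442), (0.017616072669625282, 0.16868700087070465), 19.72662353515625) 203
[[0.4505000114440918, 0.15600000321865082], [0.5074999928474426, -0.00279999990016222], [0.5239999890327454, 0.0031999999191612005], [0.46709999442100525, 0.16189999878406525]]
black (221, 246, 22, 17)
((0.5876433849334717, 0.11137330532073975), (0.029067641124129295, 0.03326302394270897), 19.75182342529297)
red (208, 342, 26, 21)
tray rim ((0.48799601197242737, 0.08935239166021347), (0.14662276208400726, 0.19851697981357574), 19.654207229614258)Traceback (most recent call last):
  File "<stdin>", line 14, in <module>
  File "h.py", line 12, in blob
    return max(cs,key=cv2.contourArea)
ValueError: max() iterable argument is empty
```

Handle measures 17.6 x 169 mm (as specified), centre (0.4873, 0.0796), yaw 19.7°. The post's far edges put its axis about 110.6 mm from the tray centre, so the jaw is practically closed and the post is at about (0.591, 0.117). I'll grip the post across the holder's y, moving there at the current height first.

```bash
python3 -m crank '[1,0.45,0.97,0,0,0,-0.004, 1,0.45,0.97,0,0,0,-0.004, 1,0.45,0.97,0,0,0,-0.004, 1,0.45,0.97,0,0,0,-0.004, 1,0.45,0.97,0,0,0,-0.004]' 60
python3 -m crank '[1,0.45,0.97,0,0,0,-0.004, 1,0.45,0.97,0,0,0,-0.004, 1,0.45,0.97,0,0,0,-0.004, 1,0.45,0.97,0,0,0,-0.004, 1,0.45,0.97,0,0,0,-0.004]' >/dev/null
python3 -m crank '[1,0.45,0.97,0,0,0,-0.004, 1,0.45,0.97,0,0,0,-0.004, 1,0.45,0.97,0,0,0,-0.004, 1,0.45,0.97,0,0,0,-0.004, 1,0.45,0.97,0,0,0,-0.004]' >/dev/null
python3 -m crank '[1,0.45,0.97,0,0,0,-0.004, 1,0.45,0.97,0,0,0,-0.004, 1,0.45,0.97,0,0,0,-0.004, 1,0.45,0.97,0,0,0,-0.004, 1,0.45,0.97,0,0,0,-0.004]' >/dev/null
python3 -m crank '[1,0.45,0.97,0,0,0,-0.004, 1,0.45,0.97,0,0,0,-0.004, 1,0.45,0.97,0,0,0,-0.004, 1,0.45,0.97,0,0,0,-0.004, 1,0.45,0.97,0,0,0,-0.004]' >/dev/null
python3 -m crank '[1,0.45,0.97,0,0,0,-0.004, 1,0.45,0.97,0,0,0,-0.004, 1,0.45,0.97,0,0,0,-0.004, 1,0.45,0.97,0,0,0,-0.004, 1,0.45,0.97,0,0,0,-0.004]' >/dev/null
python3 -m crank '[1,0.45,0.97,0,0,0,-0.004, 1,0.45,0.97,0,0,0,-0.004, 1,0.45,0.97,0,0,0,-0.004, 1,0.45,0.97,0,0,0,-0.004, 1,0.45,0.5,0,0,0,-0.004]'
cat >> h.py <<'E'
from scipy.spatial.transform import Rotation as Ro
def st():
    s=robot.read_state(); q=s["orientation"]; R=Ro.from_quat([q[1],q[2],q[3],q[0]])
    print("t",round(s["t"],2),"tcp",s["eef_pos"].round(4),"ty",R.as_matrix()[:,1].round(3),"tz",R.as_matrix()[:,2].round(3),"F",s["contact_force"].round(1),"w",round(s["width"],4),"gf",round(s["gripper_force"],1),"q",s["joint_pos"].round(2)); return s,R
E
python3 - <<'E'
from h import *
s,R=st(); p=s["eef_pos"]; y=R.as_matrix()[:,1]
print("tool y angle",np.degrees(np.arctan2(y[1],y[0])),"to post (units)",(np.array([.5913,.1168,.053])-p)/.02)
im=robot.snapshot("wrist");cv2.imwrite("pics/w1.png",im[:,:,::-1])
for P in([.5913,.1168,.083],[.4873,.0796,.137]): print(proj("wrist",P))
E
```

```text
t: 0.52
eef_pos: [0.3208, -0.4627, 0.2307]
orientation: [-0.001, 0.976, 0.219, -0.0]
contact_force: [-0.6, 0.6, -0.0]
width: 0.0855
gripper_force: 0.0
t: 3.02
eef_pos: [0.5905, 0.1109, 0.2307]
orientation: [-0.0, 0.985, 0.173, -0.0]
contact_force: [1.0, -0.2, -0.2]
width: 0.0854
gripper_force: 0.0
t 3.02 tcp [0.5905 0.1109 0.2307] ty [ 0.341 -0.94  -0.001] tz [-0.001  0.001 -1.   ] F [ 1.  -0.2 -0.2] w 0.0854 gf 0.0 q [0.05 0.16 1.59 0.   1.39 1.28]
tool y angle -70.05808996174525 to post (units) [ 0.03795672  0.29738883 -8.88308289]
[315.81873216 219.18500799]
[314.36191595 388.78443552]
```

View pics/w1.png

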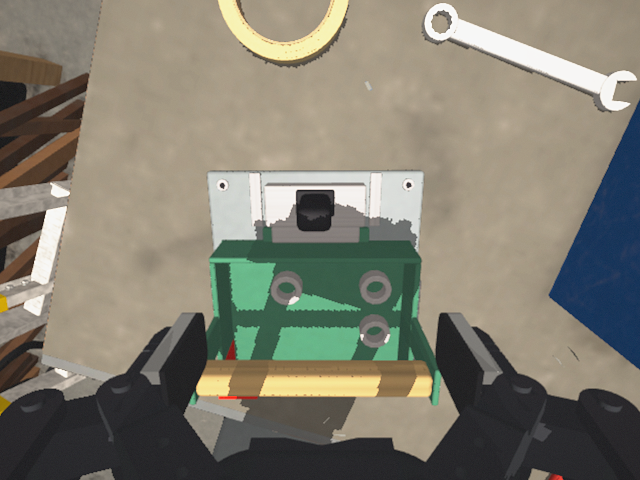

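The wrist view shows the post at about (315,212) and the handle at about (315,385); both match the projections. Descending onto the post.

```bash
python3 -m crank '[1,0.04,0.3,-1,0,0,0, 1,0,0,-1,0,0,0, 1,0,0,-1,0,0,0, 1,0,0,-1,0,0,0, 1,0,0,-1,0,0,0]' 60 >/dev/null
python3 -m crank '[1,0,0,-1,0,0,0, 1,0,0,-1,0,0,0, 1,0,0,-1,0,0,0, 1,0,0,-0.8,0,0,0, 1,0,0,0,0,0,0]'
python3 -m crank '[0,0,0,0,0,0,0, 0,0,0,0,0,0,0, 0,0,0,0,0,0,0, 0,0,0,0,0,0,0, 0,0,0,0,0,0,0]' 60 >/dev/null
python3 -m crank '[0,0,0,0,0,0,0, 0,0,0,0,0,0,0, 0,0,0,0,0,0,0, 0,0,0,0,0,0,0, 0,0,0,0,0,0,0]'
python3 -c "from h import *;st()"
```

```text
t: 3.9
eef_pos: [0.5878, 0.114, 0.0508]
orientation: [-0.0, 0.985, 0.172, -0.004]
contact_force: [-0.0, -0.7, -0.4]
width: 0.0853
gripper_force: 0.0
t: 4.73
eef_pos: [0.5917, 0.1172, 0.0572]
orientation: [-0.002, 0.985, 0.173, 0.001]
contact_force: [-5.2, 8.6, 6.1]
width: 0.0254
gripper_force: 60.7
t 4.73 tcp [0.5917 0.1172 0.0572] ty [ 0.341 -0.94  -0.003] tz [ 0.001  0.003 -1.   ] F [-5.2  8.6  6.1] w 0.0254 gf 60.7 q [0.06 0.35 1.72 0.   1.07 1.28]
```

```bash
python3 -m crank '[0,0.3,0.11,0,0,0,0, 0,0.3,0.11,0,0,0,0, 0,0.3,0.11,0,0,0,0, 0,0.3,0.11,0,0,0,0, 0,0.3,0.11,0,0,0,0]'
python3 -m crank '[0,0.08,0.03,0,0,0,0, 0,0.07,0.025,0,0,0,0, 0,0,0,0,0,0,0, 0,0,0,0,0,0,0, 0,0,0,0,0,0,0]'
python3 -c "from h import *
s,R=st();d=s['eef_pos']-[.5917,.1172,0];print(d[0]*.941+d[1]*.337)"
```

```text
t: 5.15
eef_pos: [0.6213, 0.1281, 0.0572]
orientation: [-0.001, 0.985, 0.173, 0.0]
contact_force: [-7.4, 5.9, 8.4]
width: 0.0253
gripper_force: 60.9
t: 5.57
eef_pos: [0.6244, 0.1292, 0.0572]
orientation: [-0.001, 0.985, 0.173, 0.0]
contact_force: [-4.9, 7.4, 7.8]
width: 0.0252
gripper_force: 61.0
t 5.57 tcp [0.6244 0.1292 0.0572] ty [ 0.341 -0.94  -0.003] tz [ 0.     0.003 -1.   ] F [-4.9  7.4  7.8] w 0.0252 gf 61.0 q [0.08 0.42 1.62 0.   1.1  1.3 ]
0.03475621119580017
```

Moved 34.8 mm with no stop felt yet; nudging on until the stop answers.

```bash
python3 -m crank '[0,0.05,0.02,0,0,0,0, 0,0,0,0,0,0,0, 0,0.05,0.02,0,0,0,0, 0,0,0,0,0,0,0, 0,0,0,0,0,0,0]'
python3 -c "from h import *
s,R=st();d=s['eef_pos']-[.5917,.1172,0];print(d[0]*.941+d[1]*.337)"
```

```text
t: 5.98
eef_pos: [0.6244, 0.1292, 0.0572]
orientation: [-0.001, 0.985, 0.173, -0.002]
contact_force: [-14.5, 4.2, 13.3]
width: 0.0251
gripper_force: 61.9
t 5.98 tcp [0.6244 0.1292 0.0572] ty [ 0.341 -0.94  -0.003] tz [-0.004  0.001 -1.   ] F [-14.5   4.2  13.3] w 0.0251 gf 61.9 q [0.08 0.42 1.62 0.   1.1  1.3 ]
0.034777553224684316
```

Jaw is at its stop (34.8 mm, 14 N push back). Release, rise, turn +90° over the handle.

```bash
python3 -m crank '[1,-0.1,-0.04,0,0,0,0, 1,0,0,0,0,0,0, 1,0,0,0,0,0,0, 1,0,0,0,0,0,0, 1,0,0,0,0,0,0]'
python3 -m crank '[1,0,0,0.5,0,0,0, 1,0,0,1,0,0,0, 1,0,0,1,0,0,0, 1,0,0,1,0,0,0, 1,0,0,1,0,0,0]' >/dev/null
python3 -m crank '[1,0,0,1,0,0,0, 1,0,0,1,0,0,0, 1,0,0,1,0,0,0, 1,0,0,0.6,0,0,0, 1,0,0,0,0,0,0]'
python3 -m crank '[1,-0.46,-0.165,0,0,0,0.133, 1,-0.46,-0.165,0,0,0,0.133, 1,-0.46,-0.165,0,0,0,0.133, 1,-0.46,-0.165,0,0,0,0.133, 1,-0.46,-0.165,0,0,0,0.133]' >/dev/null
python3 -m crank '[1,-0.46,-0.165,0,0,0,0.133, 1,-0.46,-0.165,0,0,0,0.133, 1,-0.46,-0.165,0,0,0,0.133, 1,-0.46,-0.165,0,0,0,0.133, 1,-0.46,-0.165,0,0,0,0.133]' >/dev/null
python3 -m crank '[1,-0.46,-0.165,0,0,0,0.133, 1,-0.46,-0.165,0,0,0,0.133, 1,-0.46,-0.165,0,0,0,0.133, 1,-0.46,-0.165,0,0,0,0.133, 1,-0.46,-0.165,0,0,0,0.133]' >/dev/null
python3 -m crank '[1,0,0,0,0,0,0, 1,0,0,0,0,0,0, 1,0,0,0,0,0,0, 1,0,0,0,0,0,0, 1,0,0,0,0,0,0]' >/dev/null
python3 - <<'E'
from h import *
s,R=st(); p=s["eef_pos"]; y=R.as_matrix()[:,1]
im=robot.snapshot("top");cv2.imwrite("pics/top1.png",im[:,:,::-1])
im=robot.snapshot("wrist");cv2.imwrite("pics/w2.png",im[:,:,::-1])
a=np.degrees(np.arctan2(y[1],y[0]));print(a,"turn share",(19.7-a)/45,"to handle",(np.array([.4873,.0796,.106])-p)/.02)
c=cal("wrist"); hy=np.array([-.337,.941,0])
for k in(-.085,0,.085): print(proj("wrist",np.array([.4873,.0796,.137])+k*hy,c))
E
```

```text
t: 6.4
eef_pos: [0.6248, 0.1266, 0.0554]
orientation: [0.0, 0.985, 0.172, 0.0]
contact_force: [-0.4, 0.2, 0.5]
width: 0.0831
gripper_force: 0.0
t: 7.23
eef_pos: [0.6265, 0.1269, 0.2218]
orientation: [0.0, 0.985, 0.173, 0.003]
contact_force: [0.0, 0.4, 0.8]
width: 0.0856
gripper_force: 0.0
t 8.9 tcp [0.4868 0.0774 0.2171] ty [ 0.942  0.335 -0.   ] tz [-0.  0. -1.] F [ 0.6 -1.  -0.1] w 0.0853 gf 0.0 q [-0.   -0.09  1.88  0.    1.35 -0.34]
19.57750828142759 turn share 0.0027220381904979737 to handle [ 0.02559729  0.10912761 -5.55579949]
[323.11999989 370.49325904]
[323.34160886 248.80002055]
[323.61762168  97.23172858]
```

View pics/w2.png

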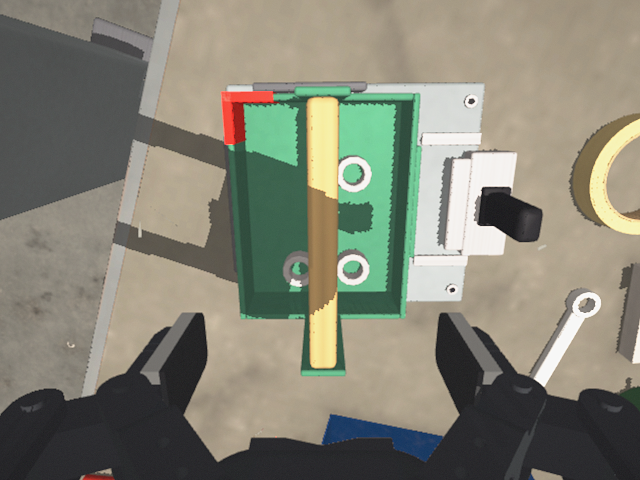

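The wrist view shows the handle running along column 323 (rows 97–368), as projected, and the jaw clear of the tray. Descend, grip at 120 N, lift slightly.

```bash
python3 -m crank '[1,0.02,0.1,-1,0,0,0, 1,0,0,-1,0,0,0, 1,0,0,-1,0,0,0, 1,0,0,-1,0,0,0, 1,0,0,-1,0,0,0]' >/dev/null
python3 -m crank '[1,0,0,-0.5,0,0,0, 1,0,0,0,0,0,0, 1,0,0,0,0,0,0, 0,0,0,0,0,0,0, 0,0,0,0,0,0,0]' 120
python3 -m crank '[0,0,0,0,0,0,0, 0,0,0,0,0,0,0, 0,0,0,0,0,0,0, 0,0,0,0,0,0,0, 0,0,0,0,0,0,0]' 120 >/dev/null
python3 -m crank '[0,0,0,0,0,0,0, 0,0,0,0,0,0,0, 0,0,0,0,0,0,0, 0,0,0,0,0,0,0, 0,0,0,0,0,0,0]' 120
python3 -m crank '[0,0,0,0.2,0,0,0, 0,0,0,0.4,0,0,0, 0,0,0,0.5,0,0,0, 0,0,0,0.5,0,0,0, 0,0,0,0.5,0,0,0]' 120
python3 -c "from h import *
s,R=st();print(s['moment'])"
```

```text
t: 9.83
eef_pos: [0.4881, 0.0793, 0.1089]
orientation: [0.001, 0.576, 0.817, 0.001]
contact_force: [-0.7, -0.3, 0.1]
width: 0.0641
gripper_force: 0.0
t: 10.67
eef_pos: [0.4871, 0.0793, 0.108]
orientation: [0.0, 0.576, 0.817, 0.0]
contact_force: [-1.9, -0.3, 6.2]
width: 0.0161
gripper_force: 118.3
t: 11.08
eef_pos: [0.4869, 0.0793, 0.1504]
orientation: [0.0, 0.576, 0.817, 0.0]
contact_force: [-0.6, -0.4, -4.7]
width: 0.0161
gripper_force: 117.4
t 11.08 tcp [0.4869 0.0793 0.1504] ty [0.942 0.336 0.   ] tz [ 0. -0. -1.] F [-0.6 -0.4 -4.7] w 0.0161 gf 117.4 q [ 0.   -0.02  1.95 -0.    1.22 -0.34]
[ 0.05032583 -0.0321995  -0.07744227]
```

Tray lifts freely (about 5 N). Continue up 0.2 m and slightly outward, then tilt about the world axis (-0.427,-0.904,0), 36° in 20 rows.

```bash
python3 -m crank '[0,0,0,0.8,0,0,0, 0,0.1,0,1,0,0,0, 0,0.2,0,1,0,0,0, 0,0.2,0,1,0,0,0, 0,0.2,0,1,0,0,0]' 120 >/dev/null
python3 -m crank '[0,0.2,0,1,0,0,0, 0,0.2,0,1,0,0,0, 0,0.2,0,1,0,0,0, 0,0.2,0,1,0,0,0, 0,0.2,0,0.5,0,0,0]' 120
python3 -m crank '[0,0,0,0,-0.017,-0.036,0, 0,0,0,0,-0.017,-0.036,0, 0,0,0,0,-0.017,-0.036,0, 0,0,0,0,-0.017,-0.036,0, 0,0,0,0,-0.017,-0.036,0]' 120 >/dev/null
python3 -m crank '[0,0,0,0,-0.017,-0.036,0, 0,0,0,0,-0.017,-0.036,0, 0,0,0,0,-0.017,-0.036,0, 0,0,0,0,-0.017,-0.036,0, 0,0,0,0,-0.017,-0.036,0]' 120
python3 -c "from h import *
st()"
```

```text
t: 11.92
eef_pos: [0.5217, 0.0793, 0.3394]
orientation: [0.002, 0.576, 0.817, 0.001]
contact_force: [0.3, -0.3, -3.8]
width: 0.016
gripper_force: 117.5
t: 12.75
eef_pos: [0.5203, 0.0794, 0.336]
orientation: [0.154, 0.569, 0.807, 0.027]
contact_force: [0.5, -0.1, -4.5]
width: 0.0162
gripper_force: 117.6
t 12.75 tcp [0.5203 0.0794 0.336 ] ty [0.911 0.351 0.219] tz [ 0.279 -0.132 -0.951] F [ 0.5 -0.1 -4.5] w 0.0162 gf 117.6 q [ 0.1  -0.27  1.84 -0.17  1.3  -0.22]
```

```bash
python3 -m crank '[0,0,0,0,-0.017,-0.036,0, 0,0,0,0,-0.017,-0.036,0, 0,0,0,0,-0.017,-0.036,0, 0,0,0,0,-0.017,-0.036,0, 0,0,0,0,-0.017,-0.036,0]' 120 >/dev/null
python3 -m crank '[0,0,0,0,-0.017,-0.036,0, 0,0,0,0,-0.017,-0.036,0, 0,0,0,0,-0.017,-0.036,0, 0,0,0,0,-0.017,-0.036,0, 0,0,0,0,-0.017,-0.036,0]' 120
python3 -m crank '[0,0,0,0,0,0,0, 0,0,0,0,0,0,0, 0,0,0,0,0,0,0, 0,0,0,0,0,0,0, 0,0,0,0,0,0,0]' 120 >/dev/null
python3 -m crank '[0,0,0,0,0,0,0, 0,0,0,0,0,0,0, 0,0,0,0,0,0,0, 0,0,0,0,0,0,0, 0,0,0,0,0,0,0]' 120 >/dev/null
python3 -m crank '[0,0,0,0,0,0,0, 0,0,0,0,0,0,0, 0,0,0,0,0,0,0, 0,0,0,0,0,0,0, 0,0,0,0,0,0,0]' 120 >/dev/null
python3 -m crank '[0,0,0,0,0,0,0, 0,0,0,0,0,0,0, 0,0,0,0,0,0,0, 0,0,0,0,0,0,0, 0,0,0,0,0,0,0]' 120 >/dev/null
python3 - <<'E'
from h import *
st()
t=robot.snapshot("top");s=robot.snapshot("side");w=robot.snapshot("wrist")
cv2.imwrite("pics/s3.png",s[:,:,::-1]);cv2.imwrite("pics/w3.png",w[:,:,::-1]);cv2.imwrite("pics/t3.png",t[:,:,::-1])
a=cv2.resize(s[100:400,200:500],(600,600))
cv2.imwrite("pics/s3c.png",a[:,:,::-1])
E
```

```text
t: 13.58
eef_pos: [0.5201, 0.0793, 0.3356]
orientation: [0.303, 0.549, 0.777, 0.053]
contact_force: [-0.2, 0.2, -4.0]
width: 0.0161
gripper_force: 118.0
t 15.25 tcp [0.5209 0.0793 0.3353] ty [0.821 0.393 0.414] tz [ 0.529 -0.25  -0.811] F [-0.2 -0.9 -3.9] w 0.016 gf 118.0 q [ 0.23 -0.43  2.05 -0.43  1.05  0.02]
```

View pics/w3.png

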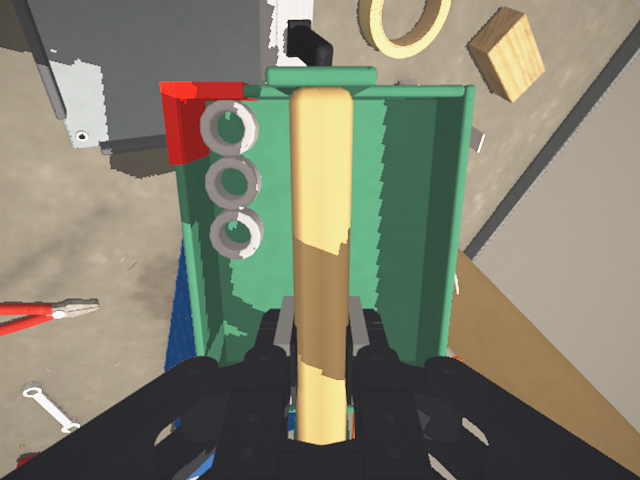

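View pics/s3c.png

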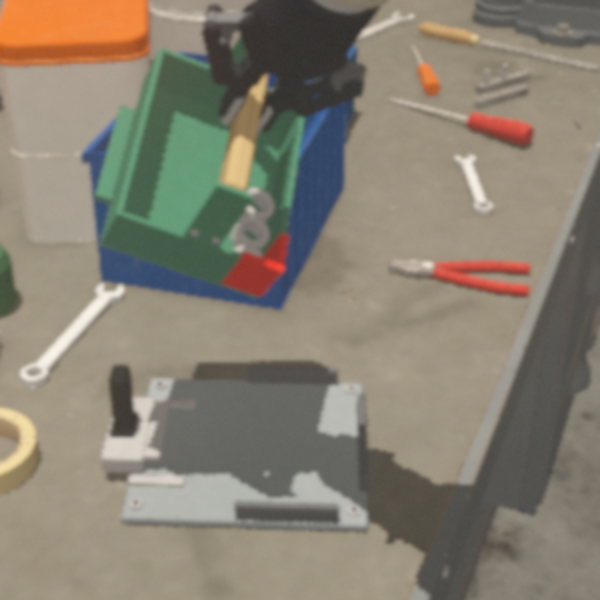

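The wrist view shows the collars touching in a row along the -x wall at about (229,128), (233,183) and (238,234), the first in the red corner. The side view shows the tray high and clear of the holder, jaw open. I'll check distances in the tray frame and that they are still.

```bash
cat > m.py <<'E'
from h import *
def meas():
    s,R=st(); M=R.as_matrix(); T=np.c_[M[:,1],-np.cross(M[:,1],M[:,2]),-M[:,2]]  # tray axes
    T[:,1]=np.cross(T[:,2],T[:,0]); o=s["eef_pos"]-.017*M[:,2]-.115*T[:,2]
    c=cal("wrist"); im=robot.snapshot("wrist")
    def onpl(uv,h):
        K,Rc,t=c; C=T.T@(-Rc.T@t-o); d=T.T@Rc.T@np.linalg.inv(K)@np.array([*uv,1.]); return (C+d*(h-C[2])/d[2])[:2]*1e3
    print("tray x,y incline deg",np.degrees(np.arcsin(T[2,:2])).round(1))
    print("corner px",proj("wrist",o+T@[-.065,.085,.005],c).round(),"rim corner px",proj("wrist",o+T@[-.07,.09,.05],c).round())
    return im,onpl,o,T
E
python3 - <<'E'
from m import *
im,f,o,T=meas()
for uv in((229,128),(233,183),(238,234)): print(f(uv,21).round(1),np.hypot(*(f(uv,21)-[-65,85])).round(1))
d=cv2.absdiff(im[:,:,::-1],cv2.imread("pics/w3.png"));print("changed px",(d.max(2)>40).sum())
E
```

```text
t 15.4 tcp [0.5209 0.0793 0.3353] ty [0.821 0.393 0.414] tz [ 0.529 -0.25  -0.811] F [ 0.2  0.3 -3.9] w 0.0163 gf 118.0 q [ 0.23 -0.43  2.05 -0.43  1.05  0.02]
tray x,y incline deg [ 24.5 -24.4]
corner px [205. 101.] rim corner px [165.  86.]
[4607.7  784.6] 4724.8
[4590.7 3563.7] 5811.8
[4503.1 6358.9] 7760.7
changed px 2
```

Run:
```python
from m import *
im,f,o,T=meas()
for uv in((229,128),(233,183),(238,234)): print(f(uv,.021).round(1),np.hypot(*(f(uv,.021)-[-65,85])).round(1))
print("lowest corner z",(o+T@[-.07,.09,0])[2])
```

```text
t 15.45 tcp [0.5209 0.0793 0.3353] ty [0.821 0.393 0.414] tz [ 0.529 -0.25  -0.811] F [ 0.9 -0.8 -4.4] w 0.016 gf 118.0 q [ 0.23 -0.43  2.05 -0.43  1.05  0.02]
tray x,y incline deg [ 24.5 -24.4]
corner px [205. 101.] rim corner px [165.  86.]
[-48.9  70.9] 21.4
[-48.7  41.3] 46.6
[-47.8  11.6] 75.4
lowest corner z 0.1896406025618655
```

All three are in the corner row, still, and the tray grip has not slipped. The third collar is 75 mm up the wall though. With plenty of time left, I'll roll the tray briefly about its handle axis (tray y) so the outer collars roll off the row, then return for a tighter cluster.

```bash
python3 -m crank '[0,0,0,0,-0.022,0.09,-0.042, 0,0,0,0,-0.022,0.09,-0.042, 0,0,0,0,-0.022,0.09,-0.042, 0,0,0,0,-0.022,0.09,-0.042, 0,0,0,0,-0.022,0.09,-0.042]' 120 >/dev/null
python3 -m crank '[0,0,0,0,-0.022,0.09,-0.042, 0,0,0,0,-0.022,0.09,-0.042, 0,0,0,0,-0.022,0.09,-0.042, 0,0,0,0,-0.022,0.09,-0.042, 0,0,0,0,-0.022,0.09,-0.042]' 120 >/dev/null
python3 - <<'E'
from m import *
im,f,o,T=meas(); cv2.imwrite("pics/w4.png",im[:,:,::-1])
E
```

```text
t 16.33 tcp [0.5222 0.0797 0.3357] ty [ 0.952  0.095 -0.292] tz [-0.219 -0.457 -0.862] F [ 0.  -0.3 -5.9] w 0.0158 gf 118.1 q [ 0.25  0.22  1.41 -0.42  1.84  0.04]
tray x,y incline deg [-17.  -24.4]
corner px [206. 100.] rim corner px [167.  86.]
```

View pics/w4.png

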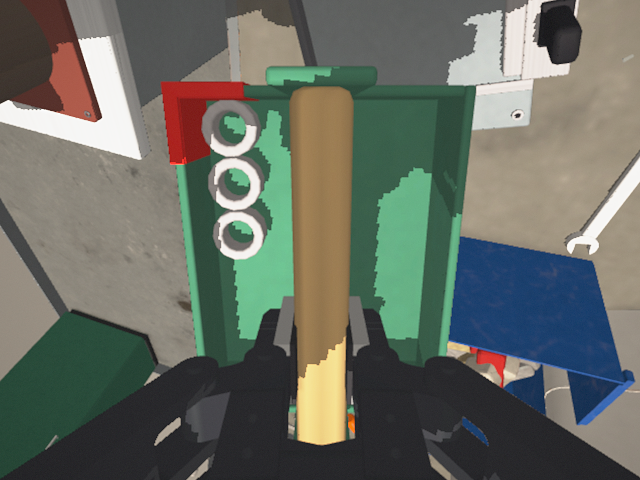

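The collars are only just starting to leave the wall (still near columns 230–240). Hold for one call and measure by mask.

```bash
cat >> m.py <<'E'
def rings(im,f):
    g=cv2.cvtColor(im,cv2.COLOR_RGB2HSV); m=((g[...,1]<60)&(g[...,2]>60)).astype(np.uint8)
    k=np.zeros_like(m); cv2.fillConvexPoly(k,np.array([[195,97],[448,100],[425,350],[215,350]]),1); m&=k; m=cv2.medianBlur(m*255,5)
    c=cv2.HoughCircles(cv2.GaussianBlur(m,(5,5),1),cv2.HOUGH_GRADIENT,1,35,param1=100,param2=13,minRadius=22,maxRadius=31)
    for u,v,r in ([] if c is None else c[0]): print("ring",u,v,r,f((u,v),.021).round(0))
E
python3 - <<'E'
from m import *
f=lambda a,h:np.zeros(2)
for n in("w3","w4"): rings(cv2.imread(f"pics/{n}.png")[:,:,::-1],f)
E
python3 -m crank '[0,0,0,0,0,0,0, 0,0,0,0,0,0,0, 0,0,0,0,0,0,0, 0,0,0,0,0,0,0, 0,0,0,0,0,0,0]' 120 >/dev/null
python3 - <<'E'
from m import *
im,f,o,T=meas(); cv2.imwrite("pics/w5.png",im[:,:,::-1]);rings(im,f)
E
```

```text
ring 235.5 230.5 27.9 [0. 0.]
ring 229.5 128.5 28.2 [0. 0.]
ring 232.5 181.5 27.8 [0. 0.]
ring 238.5 231.5 28.0 [0. 0.]
ring 231.5 127.5 29.3 [0. 0.]
ring 234.5 183.5 27.1 [0. 0.]
t 16.8 tcp [0.5208 0.0794 0.3364] ty [ 0.952  0.097 -0.289] tz [-0.216 -0.456 -0.863] F [ 1.   0.7 -4.4] w 0.0163 gf 118.7 q [ 0.25  0.22  1.42 -0.42  1.84  0.04]
tray x,y incline deg [-16.8 -24.4]
corner px [206. 100.] rim corner px [167.  86.]
ring 256.5 127.5 28.8 [-35.  71.]
ring 412.5 137.5 29.3 [49. 66.]
```

View pics/w5.png

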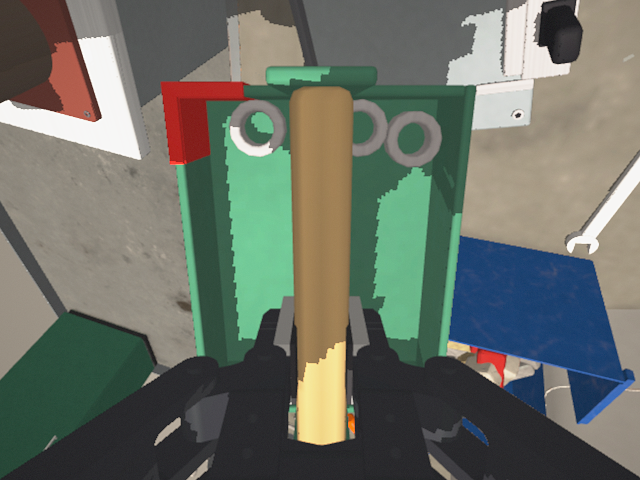

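The row has moved along the +y wall: (256,127), about (365,127) and (413,138). Return to the diagonal tilt and settle.

```bash
python3 -m crank '[0,0,0,0,0.022,-0.09,0.042, 0,0,0,0,0.022,-0.09,0.042, 0,0,0,0,0.022,-0.09,0.042, 0,0,0,0,0.022,-0.09,0.042, 0,0,0,0,0.022,-0.09,0.042]' 120 >/dev/null
python3 -m crank '[0,0,0,0,0.022,-0.09,0.042, 0,0,0,0,0.022,-0.09,0.042, 0,0,0,0,0.022,-0.09,0.042, 0,0,0,0,0.022,-0.09,0.042, 0,0,0,0,0.022,-0.09,0.042]' 120 >/dev/null
python3 -m crank '[0,0,0,0,0,0,0, 0,0,0,0,0,0,0, 0,0,0,0,0,0,0, 0,0,0,0,0,0,0, 0,0,0,0,0,0,0]' 120 >/dev/null
python3 -m crank '[0,0,0,0,0,0,0, 0,0,0,0,0,0,0, 0,0,0,0,0,0,0, 0,0,0,0,0,0,0, 0,0,0,0,0,0,0]' 120 >/dev/null
python3 - <<'E'
from m import *
im,f,o,T=meas(); cv2.imwrite("pics/w6.png",im[:,:,::-1]);rings(im,f);print(T.round(3).tolist())
E
```

```text
t 18.52 tcp [0.5209 0.0793 0.3352] ty [0.821 0.393 0.414] tz [ 0.529 -0.25  -0.811] F [-0.   0.  -3.9] w 0.0162 gf 118.8 q [ 0.23 -0.43  2.05 -0.43  1.05  0.02]
tray x,y incline deg [ 24.5 -24.4]
corner px [205. 101.] rim corner px [165.  86.]
ring 228.5 126.5 29.3 [-49.  72.]
ring 337.5 127.5 29.4 [ 9. 71.]
ring 281.5 126.5 26.8 [-21.  72.]
[[0.821, -0.215, -0.529], [0.393, 0.885, 0.25], [0.414, -0.413, 0.811]]
```

Predicted row along the +y wall (x = -49, -21, +9). Mirror roll about tray x, with a much shorter hold this time, so only the outer collars come off.

```bash
python3 -m crank '[0,0,0,0,0.081,0.039,0.041, 0,0,0,0,0.081,0.039,0.041, 0,0,0,0,0.081,0.039,0.041, 0,0,0,0,0.081,0.039,0.041, 0,0,0,0,0.081,0.039,0.041]' 120 >/dev/null
python3 -m crank '[0,0,0,0,0.081,0.039,0.041, 0,0,0,0,0.081,0.039,0.041, 0,0,0,0,0.081,0.039,0.041, 0,0,0,0,0.081,0.039,0.041, 0,0,0,0,0.081,0.039,0.041]' 120
python3 -m crank '[0,0,0,0,0,0,0, 0,0,0,0,0,0,0, 0,0,0,0,-0.081,-0.039,-0.041, 0,0,0,0,-0.081,-0.039,-0.041, 0,0,0,0,-0.081,-0.039,-0.041]' 120 >/dev/null
python3 -m crank '[0,0,0,0,-0.081,-0.039,-0.041, 0,0,0,0,-0.081,-0.039,-0.041, 0,0,0,0,-0.081,-0.039,-0.041, 0,0,0,0,-0.081,-0.039,-0.041, 0,0,0,0,-0.081,-0.039,-0.041]' 120 >/dev/null
python3 -m crank '[0,0,0,0,-0.081,-0.039,-0.041, 0,0,0,0,-0.081,-0.039,-0.041, 0,0,0,0,0,0,0, 0,0,0,0,0,0,0, 0,0,0,0,0,0,0]' 120 >/dev/null
python3 -m crank '[0,0,0,0,0,0,0, 0,0,0,0,0,0,0, 0,0,0,0,0,0,0, 0,0,0,0,0,0,0, 0,0,0,0,0,0,0]' 120 >/dev/null
python3 -m crank '[0,0,0,0,0,0,0, 0,0,0,0,0,0,0, 0,0,0,0,0,0,0, 0,0,0,0,0,0,0, 0,0,0,0,0,0,0]' 120 >/dev/null
python3 - <<'E'
from m import *
im,f,o,T=meas(); cv2.imwrite("pics/w7.png",im[:,:,::-1]);rings(im,f)
E
```

```text
t: 19.4
eef_pos: [0.5213, 0.078, 0.336]
orientation: [-0.014, 0.487, 0.835, 0.256]
contact_force: [-0.5, 0.3, -5.7]
width: 0.016
gripper_force: 118.8
t 21.48 tcp [0.5209 0.0793 0.3353] ty [0.821 0.394 0.414] tz [ 0.529 -0.25  -0.811] F [-0.4  0.2 -5.4] w 0.0158 gf 119.0 q [ 0.23 -0.43  2.05 -0.43  1.05  0.02]
tray x,y incline deg [ 24.5 -24.4]
corner px [205. 101.] rim corner px [165.  86.]
ring 232.5 182.5 27.8 [-49.  42.]
ring 228.5 127.5 29.3 [-49.  71.]
ring 281.5 126.5 26.8 [-21.  72.]
```

Triangle: collars at (15,15), (15,45) and (45,13) mm from the corner, all touching. A final look at the side view, plus a stillness check.

Run:
```python
from m import *
im,f,o,T=meas()
d=cv2.absdiff(im[:,:,::-1],cv2.imread("pics/w7.png"));print("changed",(d.max(2)>40).sum(), "qvel",np.abs(robot.read_state()["qvel"]).max())
s=robot.snapshot("side")[60:400,180:440]
cv2.imwrite("pics/f.png",cv2.resize(np.hstack([cv2.resize(im,(453,340)),s]),(800,382))[:,:,::-1])
```

```text
t 21.53 tcp [0.5209 0.0793 0.3353] ty [0.821 0.394 0.414] tz [ 0.529 -0.25  -0.811] F [-1.   1.1 -3.8] w 0.0158 gf 119.0 q [ 0.23 -0.43  2.05 -0.43  1.05  0.02]
tray x,y incline deg [ 24.5 -24.4]
corner px [205. 101.] rim corner px [165.  86.]
changed 20 qvel 0.018005617265679598
```

View pics/f.png

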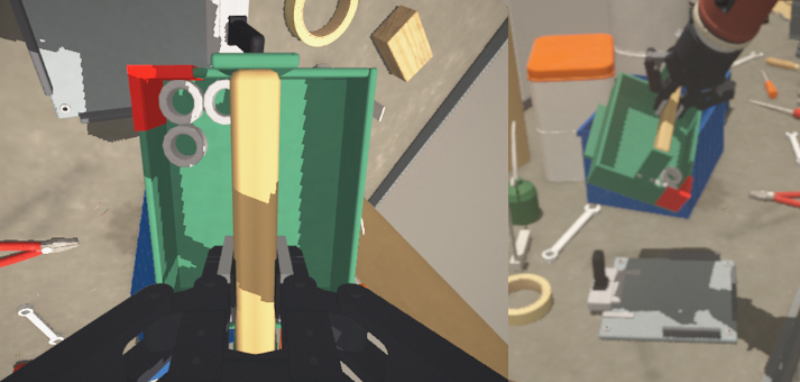

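The three collars are clustered at the red corner (wrist picture at about (180,105)), and the tray is still and clear of the holder. Handing in.

```bash
python3 -c "from bench import robot;print(robot.close_job())"
```

```text
the job is handed in; nothing more can be done
None
```

The job is handed in at about 21.5 s: the jaw is open to its stop, and the tray is held still, clear of everything and tilted about 36° with all three collars touching in the red corner (I rolled the tray twice to pull them in from a row along the wall), and the pliers, tape roll and spanner were left alone.

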